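# Load a cased volume on the floating table of a book scanner

## Task

The scanner's floating book table rolls freely on its rails. Press its brake lever down until you feel the brake bite firmly and the lever stays down when let go, without forcing the brake; then push the cased volume gently along the deck until its spine lies flush along the whole spine stop, and flick the lever all the way up again so that the table floats free. Do not let the table be shoved along its rails at any time, and leave the other things on the bench where they are.

Things in the scene. Friction and masses are not known exactly. Their poses are not given: they have to be found in the camera images.
- track: Fixed base of the floating book table: aluminium plate 290 x 540 mm, 12 mm high, with two steel rails and end blocks (48 mm high). Origin at the centre of its underside on the bench. Its x axis points away from its lever side (the lever sticks out over the -x edge), y along the rails. Turned by up to 0.2 rad on the bench.
- carriage (a joint): Position of the rolling carriage along track +y (m), 0 where it starts, travel -0.05 to 0.05. With the brake off it rolls at about 1 N. With the brake properly on it holds 20 to 35 N, then slips. It must not be displaced more than 15 mm from where it starts, at any time.
- deck (a point): Centre of the top face of the carriage's grey deck, 70 mm above the bench, axes parallel to the track's. The deck is 230 mm (x) by 360 mm (y), in two halves with a 40 mm gap in the middle (y -20 to 20).
- spine_stop (a point): Point on the face of the spine stop, an aluminium angle screwed to the deck, 200 mm long in x and 42 mm high, standing across the rails. The face is the plane y = 30 mm of the deck frame and looks to -y; this point is at its middle, 18 mm above the deck. Axes parallel to the deck's.
- volume: Stiff dark cloth book case, a rigid block 200 (own x) by 140 (own y) by 36 mm high, 0.45 to 0.8 kg. Origin mid underside. Flat on the deck's -y half, spine (+y face) towards the spine stop, 25 to 45 mm from it, askew by up to 0.1 rad. Pushed in +y it slides at 2 to 6 N; a push at one point can jam it askew on the stop, so use spread fingers or push on at the lagging end. Never over 20 N.
- spine_near (a point): End of the volume's spine nearest the lever side: its frame (-100, 70, 18) mm.
- spine_far (a point): Other end of the volume's spine: its frame (100, 70, 18) mm.
- fore_edge (a point): Middle of the volume's fore edge, where it is pushed: its frame (0, -70, 18) mm.
- brake_lever (a joint): Brake lever angle (rad): 0 fully up (brake off), the lever then rising 0.96 rad above level towards deck -x; grows as it is pressed down, level at 0.96, end at 1.45. Starts at 0 to 0.1. A stiff friction hinge (0.55 N m, 6.5 N at the grip) keeps it where it is left. The shoe meets the bar at an angle that differs each time with wear (0.40 to 1.05); from there see brake_shoe.
- lever_hinge (a point): Hinge of the brake lever, on the carriage's front edge, 56 mm above the bench, at (-130, 60, -14) mm of the deck frame; the hinge axis is along deck y. Under it a cam presses the shoe down on the bar.
- lever_grip (a point): Centre of the lever's grip, a black barrel 22 mm in diameter and 32 mm long (along deck y), 85 mm from the hinge, on a flat steel arm 12 mm wide. It can be pinched at its flat ends from above (fingers closing along deck y) turning between the pads with a friction that grows with the grip, or pressed on top. When the lever is level the grip is 56 mm above the bench.
- brake_shoe: Rubber brake shoe, 16 x 30 x 8 mm, hidden under the lever's hub; origin mid underside. Once it meets the bar the force across the lever at the grip climbs 9 N per 0.1 rad. The brake holds well from 11 N there; aim for 12 to 15 N; 22 N forces it (170 N on the shoe: spring 120 N/mm, cam 8 mm per rad). Let go, the lever springs back a little (under 0.15 rad) and stays.
- brake_bar: Flat steel bar 14 x 480 mm along the rails under the shoe. Origin at the centre of its top.
- page_weight: Bystander: steel page weight 90 x 50 x 42 mm with a brass knob, on the deck's other (+y) half.
- thread_spool: Bystander: upright thread spool, 40 mm wide, 58 mm high, on the bench before the table, about 170 mm to the -y side of the lever.
- tea_cup: Bystander: blue cup, 76 mm wide, 65 mm high, on the bench.
- paste_brush: Bystander: brush 200 mm long, lying on the bench; origin under its middle.
- hammer: Bystander: hammer 240 mm long, lying on the bench; origin under its middle.
- paste_jar: Bystander: glass jar with a white cap, 68 mm wide, 75 mm high, on the bench.
- bone_folder: Bystander: flat bone folder 160 x 20 x 5 mm, lying on the bench.

How it is judged:
By the outcome, as a careful person would: the job done as asked, in the order asked, and still so for the second after the job is handed in, with the robot touching nothing.
It also fails if it takes over 64 s, if anything falls off the work surface, if the arm or the gripper's body presses on something with over 40 N, if the wrist force passes 120 N, or if a joint passes its speed limit or range.

## Robot

A 6-joint arm with a two-finger parallel gripper is mounted at the origin on the work surface. World frame = base frame: x ahead of the robot, y to its left, z up, the work surface at z = 0. Lengths are in mm, angles in rad, forces in N, time in s.
With the tool pointing down it reaches from about 325 to 1000 mm from the base axis. Payload 5.1 kg.
Tool frame: the origin (TCP) lies at the centre of the arm's flange, where the gripper is bolted on; the fingertips stand 173 mm ahead of it and the grasp point (between the pads) lies 155 mm ahead of it; z points along the fingers, y is the line along which they close (so a half turn about z gives the same grasp; the last joint's range is limited). The gripper opens to 85 mm and grips with 20 to 120 N. Pads are 22 mm wide; open, the fingers measure 114 mm over their backs; the gripper's body (76 mm by 85 mm) begins 54 mm behind the grasp point. The pads swing forward as they close: fully open they stand 13 mm farther back than shut.
Start: joints at [1.129, 0.124, 1.65, -0, 1.367, -0.083], TCP at [228.269, 608.588, 404.722] pointing down, gripper open.
Joint ranges: [-2.61, 2.61], [-1.02, 2.33], [0.03, 2.71], [-1.35, 4.49], [0.32, 2.68], [-2.91, 2.91]. Speed limits (rad/s): [2.57, 2.57, 3.14, 3.14, 3.14, 3.14].

## Interface

Orientations are given as a unit quaternion [w, x, y, z].
In Python, from cell import ctrl gives the robot as it stands. The module is installed in compiled form; this text tells all that it offers.
- The arm moves only by the tool servo_tool, never from a script. Its argument "series" is a list of rows, each a list of 5 numbers: the shift along the tool's x, y, z in cm, then the turn about the tool's z in degrees, then the gripper's target within -1 to 1 (shut at 1, half-way at 0, fully open at -1). In form: [[dx, dy, dz, roll, gripper], ...]. A call has 1 to 10 rows; each row shifts and turns the commanded pose from where the row before left it, along the tool's axes as they then stand; what a row does not reach is not made up. A row lasts 1/8 s, in which the tool goes at most 62.5 mm and 10.7 degrees, less where a joint would pass 70% of its speed; a pose out of reach is approached as far as the arm can. A call is refused whole if a number of a shift passes 6.25 or a number of a turn 10.7, either way. A call with a gripper value outside its range is refused whole. The fingers move at their own pace and stop on an object; the grip force is fixed at half the most. Time passes only in rows, so rows that do not move let the fingers close. It gives the time, the measured TCP pose, the force, the opening and the grip force at its end, in the units of the state.
- ctrl.get_obs(): the state, without advancing time (a new reading comes with each control period).
- ctrl.read_camera(name): name is "scene" or "side" or "wrist"; returns (picture, depth): 480x640x3 uint8, red, green, blue; 480x640 float32, mm along the optical axis (not along the pixel's ray), 0 where there is no reading.
- ctrl.camera_model(name): a dict with "fx", "fy", "cx", "cy" (pixels), "k1" (the pictures are not rectified: a ray, as slopes to the right and down, at radius r is drawn at 1 + k1 r^2 times it, then the intrinsics apply), "R" (3x3) and "t" (3): a world point X has camera coordinates R X + t; the wrist camera has in their place "T_tool_cam" (4x4, takes a point from camera to tool coordinates, whose origin is the TCP and whose axes are the flange's). Camera axes: x right, y down, z forward; pixel columns grow to the right and rows downward; lengths in mm; the calibration is good to about 2 mm. A picture is of the moment at which its call begins: read the wrist's pose just before it. camera_model takes no time and is no camera call.
- ctrl.sign_off(): hands the job in; it is judged then, once.
Trained networks look in the newest picture that a camera, given by its name, has taken for a name from the list of things; names that differ only in an ending like _2 or _b are one class to them, and where a whole thing is asked for, a point or a joint stands for the part that bears it (a point fixed in the world has none). Each returns a list of dicts, best first, with "confidence" (0 to 1); they miss things now and then, are a little off and sometimes report something else, mostly with a low value. They report only what shows in the picture. A call takes as long as a camera call.
- ctrl.regions_of(camera, target): "mask" (480x640 bool, what is visible of it) and "rect" ([left, top, width, height] in pixels, round what is visible of it).
The state is a dict: "clock": time; "joint_pos": joint angles; "qd": joint speeds; "joint_efforts": joint torques, N m; "ee_pos": TCP position; "tcp_rot": TCP orientation; "ft_force": force on the tool from outside, world axes, zero at the start; "wrist_torque": the same for the moment, N m; "opening": finger opening in mm; "finger_force": force on a finger pad.
Only numpy, scipy, OpenCV 4.12 (cv2) and the standard library are available. Lean on these libraries where they do the work, as an engineer would, in place of code of your own. Each camera call takes 0.05 s, during which the arm holds its last target. There are 200 camera calls.

## Working session

There is one attempt and no reset: what is moved stays moved. The work goes in short steps, Python scripts to look and compute and a tool call to move; the robot and the scene stay as the last step left them, time stands still between calls to the robot, and variables do not carry over. Pictures are saved under pics/ and viewed, at most 10 in all, crops included, and the job is handed in when it is done.

Besides the shell and the picture viewer there is one more tool, called after ">>>" by a JSON object that holds its "method" and its "body". servo_tool: Moves the arm, as the interface text tells. Its arguments: {"type":"object","properties":{"series":{"type":"array","items":{"type":"array","items":{"type":"number"}}}},"required":["series"]}

```bash
mkdir -p pics; cat > h.py <<'E'
import numpy as np, cv2
from cell import ctrl
from scipy.spatial.transform import Rotation as Rn
def cloud(cam):
    o=ctrl.get_obs(); img,d=ctrl.read_camera(cam); m=ctrl.camera_model(cam)
    K=np.array([[m['fx'],0,m['cx']],[0,m['fy'],m['cy']],[0,0,1.]])
    v,u=np.mgrid[0:480,0:640]
    p=cv2.undistortPoints(np.stack([u,v],-1).reshape(-1,1,2).astype(float),K,np.array([m['k1'],0,0,0,0.])).reshape(480,640,2)
    P=np.dstack([p[...,0]*d,p[...,1]*d,d]).astype(float)
    if 'R' in m: W=(P-np.array(m['t']))@np.array(m['R'])
    else:
        T=np.array(m['T_tool_cam']); q=o['tcp_rot']; R=Rn.from_quat([q[1],q[2],q[3],q[0]]).as_matrix()
        W=(P@T[:3,:3].T+T[:3,3])@R.T+np.array(o['ee_pos'])
    W[d<=0]=np.nan
    return img,W
def save(n,img): cv2.imwrite('pics/'+n,cv2.cvtColor(img,cv2.COLOR_RGB2BGR))
E
python3 - <<'E'
from h import *
o=ctrl.get_obs(); print({k:np.round(v,3) for k,v in o.items()})
for c in ['scene','side']:
    img,W=cloud(c); save(c+'0.png',img); np.save(c+'0.npy',W)
    for t in ['volume','lever_grip','brake_lever','spine_stop','track','deck','page_weight','thread_spool','tea_cup','paste_jar','hammer','paste_brush','bone_folder']:
        r=ctrl.regions_of(c,t)
        for x in r[:1]:
            p=W[x['mask']]; p=p[~np.isnan(p[:,0])]
            print(c,t,round(x['confidence'],2),x['rect'],len(p),np.round(np.median(p,0)) if len(p) else '',np.round(np.percentile(p,[2,98],axis=0)).tolist() if len(p) else '')
E
```

```text
{'clock': np.float64(0.0), 'joint_pos': array([ 1.129,  0.125,  1.652,  0.   ,  1.368, -0.083]), 'qd': array([ 0.002, -0.001, -0.001, -0.001, -0.002,  0.001]), 'joint_efforts': array([-1.0000e-03, -4.2362e+01, -3.6544e+01, -0.0000e+00,  7.0000e-03,
        0.0000e+00]), 'ee_pos': array([228.153, 608.371, 403.442]), 'tcp_rot': array([-0.   ,  0.178,  0.984, -0.001]), 'ft_force': array([-0.469,  0.499, -0.144]), 'wrist_torque': array([-0.064,  0.026, -0.016]), 'finger_force': np.float64(0.0), 'opening': np.float64(85.473)}
scene volume 0.82 [307.7, 240.9, 100.5, 61.0] 3746 [662. -34. 105.] [[551.0, -88.0, 73.0], [748.0, 53.0, 110.0]]
scene lever_grip 0.62 [322.8, 210.0, 28.0, 27.1] 252 [482. 117. 102.] [[371.0, 100.0, -1.0], [529.0, 292.0, 137.0]]
scene brake_lever 0.5 [324.9, 207.9, 22.0, 33.3] 191 [483. 116. 113.] [[466.0, 101.0, 68.0], [524.0, 132.0, 137.0]]
scene spine_stop 0.62 [298.9, 211.2, 146.6, 109.5] 4042 [686.  93.  71.] [[479.0, -117.0, 26.0], [770.0, 237.0, 119.0]]
scene track 0.94 [264.2, 217.4, 197.0, 149.2] 7503 [ 733. -119.   13.] [[538.0, -222.0, 6.0], [800.0, 302.0,
[... 1727 characters left out ...]
0, 112.0]]
side thread_spool 0.8 [269.2, 269.2, 15.3, 32.6] 484 [474. -92.  40.] [[457.0, -100.0, 4.0], [493.0, -45.0, 61.0]]
side tea_cup 0.85 [268.8, 156.4, 24.9, 29.4] 589 [499. 460.  46.] [[465.0, 444.0, 3.0], [532.0, 535.0, 67.0]]
side paste_jar 0.64 [301.8, 388.1, 42.5, 62.7] 2120 [ 535. -457.   65.] [[506.0, -472.0, 9.0], [566.0, -414.0, 78.0]]
side hammer 0.69 [168.9, 371.0, 97.3, 109.0] 2662 [ 356. -408.   25.] [[286.0, -520.0, 4.0], [431.0, -322.0, 29.0]]
side paste_brush 0.89 [224.4, 191.2, 17.8, 39.2] 447 [359. 300.  19.] [[333.0, 199.0, 4.0], [375.0, 394.0, 24.0]]
side bone_folder 0.64 [283.5, 205.7, 25.8, 122.8] 628 [524. -50.  22.] [[512.0, -194.0, 14.0], [533.0, 267.0, 25.0]]
```

```bash
python3 - <<'E'
from h import *
ims=[]
for c in ['scene','side']:
    W=np.load(c+'0.npy'); P=W.reshape(-1,3)
    def rect(lo,hi,name,box):
        s=(P[:,2]>lo)&(P[:,2]<hi)&(P[:,0]>box[0])&(P[:,0]<box[1])&(P[:,1]>box[2])&(P[:,1]<box[3])
        # largest cluster on 4mm grid raster to remove strays
        q=P[s]; im=np.zeros((400,400),np.uint8); ij=((q[:,:2]-[300,-400])/2.5).astype(int); im[ij[:,1].clip(0,399),ij[:,0].clip(0,399)]=255
        im=cv2.morphologyEx(im,cv2.MORPH_CLOSE,np.ones((5,5)))
        im=cv2.morphologyEx(im,cv2.MORPH_OPEN,np.ones((3,3)))
        yx=np.argwhere(im>0); r=cv2.minAreaRect((yx[:,::-1]*2.5+[301.25,-398.75]).astype(np.float32))
        print(c,name,np.round(r[0],1),np.round(r[1],1),round(r[2],2), 'z',np.round(np.median(q[:,2]),1))
    rect(64,76,'deck',(450,850,-160,260))
    rect(101,109.5,'volume',(520,790,-130,65))
    rect(109.5,118,'stop',(530,790,30,120))
    rect(8,16,'plate',(450,850,-300,330))
    s=(P[:,2]>75)&(P[:,2]<145)&(P[:,0]>440)&(P[:,0]<515)&(P[:,1]>60)&(P[:,1]<160); q=P[s]
    print('grip pts',len(q),np.round(np.percentile(q,[3,50,97],axis=0)).tolist())
    h=q[q[:,2]>118]; print(' top',len(h),np.round(np.percentile(h,[5,50,95],axis=0)).tolist())
a=cv2.imread('pics/scene0.png')[180:380,250:480]; b=cv2.imread('pics/side0.png')[170:370,240:470]
cv2.imwrite('pics/crop0.png',cv2.resize(np.hstack([a,b]),(800,348),interpolation=cv2.INTER_CUBIC))
E
```

```text
scene deck [639.  62.] [262.5 366.9] 1.64 z 70.0
scene volume [648.1 -14.3] [146.1 203.5] 86.05 z 105.8
scene stop [655.   93.3] [192.8  10.7] 2.34 z 111.3
scene plate [624.7  14. ] [354.6 608.7] 1.25 z 11.9
grip pts 174 [[466.0, 101.0, 78.0], [481.0, 115.0, 118.0], [509.0, 131.0, 136.0]]
 top 89 [[466.0, 101.0, 119.0], [476.0, 111.0, 129.0], [482.0, 131.0, 137.0]]
side deck [637.1  60.6] [257.7 364.5] 2.05 z 71.5
side volume [646.1 -13. ] [146.1 201.6] 86.01 z 107.5
side stop [656.1  72.8] [182.8  51.5] 3.01 z 111.8
side plate [639.    3.7] [609.5 347.3] 87.65 z 13.4
grip pts 163 [[461.0, 100.0, 78.0], [476.0, 112.0, 125.0], [506.0, 128.0, 138.0]]
 top 96 [[461.0, 100.0, 122.0], [470.0, 106.0, 133.0], [480.0, 128.0, 138.0]]
```

View pics/crop0.png

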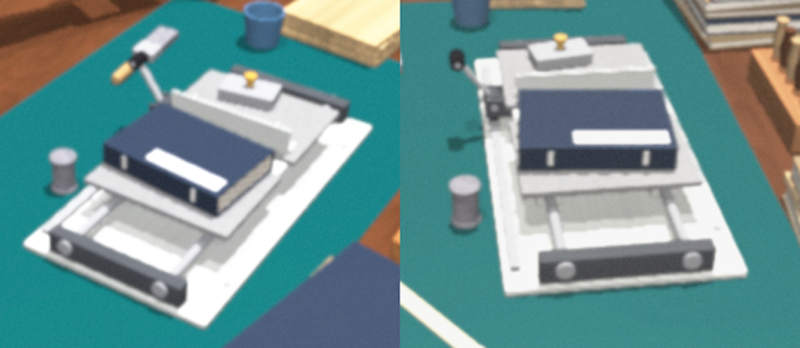

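>>> {"method": "servo_tool", "body": {"series": [[0, 0, -1.2, -7.6, 1], [0, 0, -1.2, -7.6, 1], [0, 0, -1.2, -7.6, 1], [-3.8, -5, 0, 0, 1], [-3.8, -5, 0, 0, 1], [-3.8, -5, 0, 0, 1], [-3.8, -5, 0, 0, 1], [-3.8, -5, 0, 0, 1], [-3.8, -5, 0, 0, 1], [-3.8, -5, 0, 0, 1]]}}

```text
clock: 2.65
ee_pos: [507.3, 269.1, 441.1]
tcp_rot: [0.0, -0.02, 1.0, 0.0]
ft_force: [0.8, 0.7, 0.8]
opening: -0.1
finger_force: 0.0
```

>>> {"method": "servo_tool", "body": {"series": [[0, -5, 0, 0, 1], [0, -5, 0, 0, 1], [0, -5, 0, 0, 1], [0, -2, 0, 0, 1], [0, 0, 0, 0, 1], [0, 0, 0, 0, 1]]}}

```text
clock: 3.4
ee_pos: [513.0, 101.5, 440.8]
tcp_rot: [0.0, -0.02, 1.0, 0.0]
ft_force: [-0.9, -0.3, -0.6]
opening: -0.3
finger_force: 0.0
```

```bash
python3 - <<'E'
from h import *
o=ctrl.get_obs(); print(o['clock'],np.round(o['ee_pos'],1),np.round(o['tcp_rot'],4),o['ft_force'])
img,W=cloud('wrist'); save('w1.png',img); np.save('w1.npy',W)
for t in ['volume','lever_grip','brake_lever','spine_stop']:
    for x in ctrl.regions_of('wrist',t)[:1]:
        p=W[x['mask']]; p=p[~np.isnan(p[:,0])]
        print(t,round(x['confidence'],2),x['rect'],len(p),np.round(np.median(p,0)),np.round(np.percentile(p,[2,98],axis=0)).tolist())
print(ctrl.camera_model('wrist'))
E
```

```text
3.4 [513.  101.5 440.8] [ 1.000e-04 -1.970e-02  9.998e-01  2.000e-04] [-0.94388976 -0.34168486 -0.56514567]
volume 0.91 [94.5, 224.2, 180.0, 215.2] 25612 [602. -16. 105.] [[547.0, -79.0, 73.0], [707.0, 60.0, 107.0]]
lever_grip 0.77 [311.1, 141.1, 59.9, 76.5] 2806 [479. 118. 128.] [[461.0, 102.0, 59.0], [530.0, 134.0, 136.0]]
brake_lever 0.61 [310.6, 142.3, 60.7, 77.4] 2823 [479. 118. 128.] [[461.0, 103.0, 59.0], [530.0, 134.0, 136.0]]
spine_stop 0.69 [71.8, 139.8, 405.1, 290.2] 27456 [567. 123.  69.] [[467.0, -113.0, 59.0], [698.0, 238.0, 134.0]]
{'fx': 413.7402832118475, 'fy': 413.7402832118475, 'cx': 318.7485336127233, 'cy': 235.96845733274895, 'k1': -0.07474897516745405, 'T_tool_cam': array([[ 3.63189637e-04, -9.44222750e-01, -3.29307253e-01,
         8.43596647e+01],
       [ 9.99999816e-01,  1.82989090e-04,  5.78205024e-04,
        -5.22547288e-02],
       [-4.85694703e-04, -3.29307403e-01,  9.44222643e-01,
         3.16372617e+01],
       [ 0.00000000e+00,  0.00000000e+00,  0.00000000e+00,
         1.00000000e+00]])}
```

View pics/w1.png

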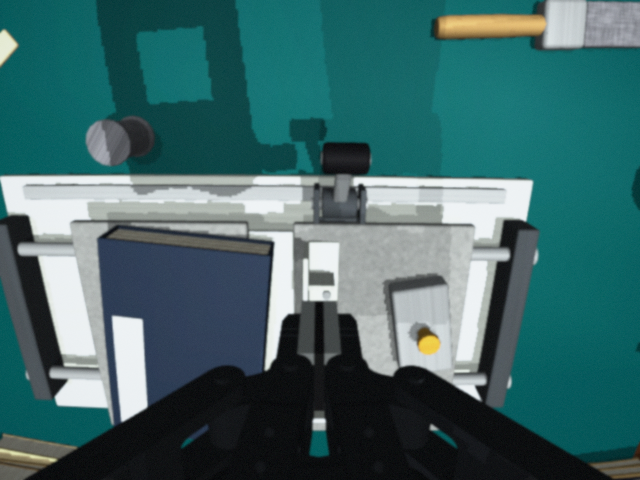

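```bash
python3 - <<'E'
from h import *
W=np.load('w1.npy'); 
x=ctrl.regions_of('wrist','lever_grip')[0]; p=W[x['mask']]; g=p[(p[:,2]>110)&(p[:,0]<492)]
print('grip',len(g),np.round(np.percentile(g,[1,5,50,95,99],axis=0),1).tolist())
P=W.reshape(-1,3); P=P[~np.isnan(P[:,0])]
def edge(lo,hi,ax,bins,fn,box):
    s=P[(P[:,2]>lo)&(P[:,2]<hi)&(P[:,0]>box[0])&(P[:,0]<box[1])&(P[:,1]>box[2])&(P[:,1]<box[3])]
    pts=[]
    for a,b in zip(bins[:-1],bins[1:]):
        k=s[(s[:,ax]>=a)&(s[:,ax]<b)]
        if len(k)>5: pts.append([(a+b)/2,fn(k[:,1-ax])])
    pts=np.array(pts); f=np.polyfit(pts[:,0],pts[:,1],1); r=pts[:,1]-np.polyval(f,pts[:,0]); k=abs(r)<2*np.median(abs(r))+.5
    f=np.polyfit(pts[k,0],pts[k,1],1); return f,k.sum(),np.std(pts[k,1]-np.polyval(f,pts[k,0]))
mn=lambda v:np.percentile(v,1); mx=lambda v:np.percentile(v,99)
print('plate front',edge(8,16,1,np.arange(-230,290,10),mn,(440,560,-260,300)))
print('deck front',edge(64,76,1,np.r_[np.arange(150,230,5)],mn,(500,600,145,235)))
print('deck front L',edge(64,76,1,np.r_[np.arange(-100,50,5)],mn,(500,600,-110,50)))
print('stop face y(x)',edge(106,116,0,np.arange(550,700,5),mn,(540,700,55,125)))
print('stop back y(x)',edge(106,116,0,np.arange(550,700,5),mx,(540,700,55,125)))
print('vol spine y(x)',edge(98,109,0,np.arange(560,690,5),mx,(540,700,-130,68)))
print('vol front x(y)',edge(98,109,1,np.arange(-70,40,5),mn,(530,700,-130,68)))
print('vol fore y(x)',edge(98,109,0,np.arange(560,690,5),mn,(540,700,-130,68)))
E
```

```text
grip 1562 [[460.2, 102.1, 118.2], [460.8, 103.4, 125.9], [469.5, 117.5, 133.1], [479.9, 132.1, 135.4], [483.1, 133.8, 136.0]]
plate front (array([-2.87231642e-02,  5.09519703e+02]), np.int64(47), np.float64(0.2865893061357692))
deck front (array([-1.82771997e-02,  5.37448988e+02]), np.int64(15), np.float64(0.18958862413282437))
deck front L (array([-2.75690615e-02,  5.39421753e+02]), np.int64(28), np.float64(0.1349574506021906))
stop face y(x) (array([1.31969593e-03, 5.49842109e+01]), np.int64(12), np.float64(0.45207013640359545))
stop back y(x) (array([ -0.54566807, 402.66848507]), np.int64(10), np.float64(6.557255093503882))
vol spine y(x) (array([-7.39893729e-02,  1.04732589e+02]), np.int64(22), np.float64(0.9482892924144884))
vol front x(y) (array([6.83650018e-02, 5.48341721e+02]), np.int64(21), np.float64(0.11156658992813079))
vol fore y(x) (array([ -0.07349097, -32.9299444 ]), np.int64(25), np.float64(0.393078303315899))
```

>>> {"method": "servo_tool", "body": {"series": [[2.05, 0.9, 3, 0.6, 1], [2.1, 0.87, 3, 0, 1], [0, 0, 3, 0, 1], [0, 0, 2.5, 0, 1], [0, 0, 0, 0, 1], [0, 0, 0, 0, 1]]}}

```text
clock: 4.45
ee_pos: [471.4, 117.5, 326.9]
tcp_rot: [0.001, -0.014, 1.0, 0.0]
ft_force: [0.1, -0.4, 0.5]
opening: 0.2
finger_force: 0.0
```

>>> {"method": "servo_tool", "body": {"series": [[0, 0, 1.0, 0, 1], [0, 0, 0.4, 0, 1], [0, 0, 0.3, 0, 1], [0, 0, 0.2, 0, 1], [0, 0, 0, 0, 1]]}}

```text
clock: 5.08
ee_pos: [471.2, 117.4, 308.9]
tcp_rot: [-0.0, -0.014, 1.0, -0.0]
ft_force: [-6.3, -0.3, 11.3]
opening: 0.0
finger_force: 5.6
```

>>> {"method": "servo_tool", "body": {"series": [[0.3, 0, 0.22, 0, 1], [0.33, 0, 0.27, 0, 1], [0.33, 0, 0.3, 0, 1], [0.33, 0, 0.32, 0, 1], [0.3, 0, 0.33, 0, 1], [0.28, 0, 0.34, 0, 1], [0, 0, 0, 0, 1]]}}

```text
clock: 5.95
ee_pos: [451.8, 117.0, 291.9]
tcp_rot: [-0.003, -0.014, 1.0, 0.0]
ft_force: [-15.7, -0.4, 21.2]
opening: 0.2
finger_force: 10.4
```

>>> {"method": "servo_tool", "body": {"series": [[0.15, 0, 0, 0, 1], [0.15, 0, 0, 0, 1], [0, 0, 0, 0, 1]]}}

```text
clock: 6.32
ee_pos: [449.9, 116.9, 291.6]
tcp_rot: [0.001, -0.014, 1.0, 0.0]
ft_force: [-5.3, -0.9, 11.6]
opening: 0.3
finger_force: 5.9
```

>>> {"method": "servo_tool", "body": {"series": [[0.33, 0, 0.34, 0, 1], [0.31, 0, 0.35, 0, 1], [0, 0, 0, 0, 1]]}}

```text
clock: 6.7
ee_pos: [443.3, 116.6, 283.8]
tcp_rot: [0.001, -0.014, 1.0, 0.0]
ft_force: [-2.3, 0.5, 6.6]
opening: -0.3
finger_force: 3.6
```

>>> {"method": "servo_tool", "body": {"series": [[0.16, 0, 0.22, 0, 1], [0.16, 0, 0.22, 0, 1], [0, 0, 0, 0, 1]]}}

```text
clock: 7.08
ee_pos: [440.2, 116.6, 279.3]
tcp_rot: [0.001, -0.014, 1.0, 0.0]
ft_force: [-3.1, -0.4, 6.7]
opening: -0.5
finger_force: 3.6
```

>>> {"method": "servo_tool", "body": {"series": [[0.1, 0, 0.22, 0, 1], [0.1, 0, 0.23, 0, 1], [0, 0, 0, 0, 1]]}}

```text
clock: 7.45
ee_pos: [437.7, 116.5, 274.4]
tcp_rot: [-0.001, -0.014, 1.0, 0.0]
ft_force: [-5.8, 0.3, 8.5]
opening: -0.1
finger_force: 4.2
```

>>> {"method": "servo_tool", "body": {"series": [[0.16, 0, 0.23, 0, 1], [0.16, 0, 0.24, 0, 1], [0, 0, 0, 0, 1]]}}

```text
clock: 7.82
ee_pos: [434.8, 116.4, 269.7]
tcp_rot: [0.0, -0.014, 1.0, 0.0]
ft_force: [-3.5, -0.3, 7.0]
opening: 0.2
finger_force: 3.1
```

>>> {"method": "servo_tool", "body": {"series": [[0.1, 0, 0.24, 0, 1], [0.09, 0, 0.24, 0, 1], [0, 0, 0, 0, 1]]}}

```text
clock: 8.2
ee_pos: [432.7, 116.3, 264.6]
tcp_rot: [-0.0, -0.014, 1.0, 0.0]
ft_force: [-3.5, -0.4, 6.1]
opening: -0.0
finger_force: 3.2
```

>>> {"method": "servo_tool", "body": {"series": [[0.08, 0, 0.24, 0, 1], [0.08, 0, 0.24, 0, 1], [0, 0, 0, 0, 1]]}}

```text
clock: 8.57
ee_pos: [430.9, 116.3, 259.6]
tcp_rot: [-0.001, -0.014, 1.0, 0.0]
ft_force: [-4.6, 0.7, 6.5]
opening: 0.2
finger_force: 3.1
```

>>> {"method": "servo_tool", "body": {"series": [[0.07, 0, 0.24, 0, 1], [0.07, 0, 0.24, 0, 1], [0, 0, 0, 0, 1]]}}

```text
clock: 8.95
ee_pos: [429.4, 116.3, 254.6]
tcp_rot: [-0.001, -0.014, 1.0, 0.0]
ft_force: [-2.1, -0.3, 4.3]
opening: 0.1
finger_force: 2.2
```

>>> {"method": "servo_tool", "body": {"series": [[0.05, 0, 0.24, 0, 1], [0.05, 0, 0.24, 0, 1], [0, 0, 0, 0, 1]]}}

```text
clock: 9.32
ee_pos: [428.4, 116.2, 249.7]
tcp_rot: [-0.001, -0.014, 1.0, 0.0]
ft_force: [-2.5, -0.3, 3.6]
opening: -0.0
finger_force: 2.0
```

```bash
python3 - <<'E'
from h import *
o=ctrl.get_obs(); print(o['clock'],np.round(o['ft_force'],1),np.round(o['wrist_torque'],2))
img,W=cloud('wrist'); save('w2.png',img[60:330,150:500])
a,_=cloud('side'); 
cv2.imwrite('pics/w2b.png',cv2.resize(np.hstack([cv2.resize(cv2.cvtColor(img[80:330,200:450],4),(400,400)),cv2.resize(cv2.cvtColor(a[150:290,220:360],4),(400,400),interpolation=3)]),(800,400)))
E
```

```text
9.325 [-2.5 -0.3  3.6] [0.05 0.53 0.03]
```

View pics/w2b.png

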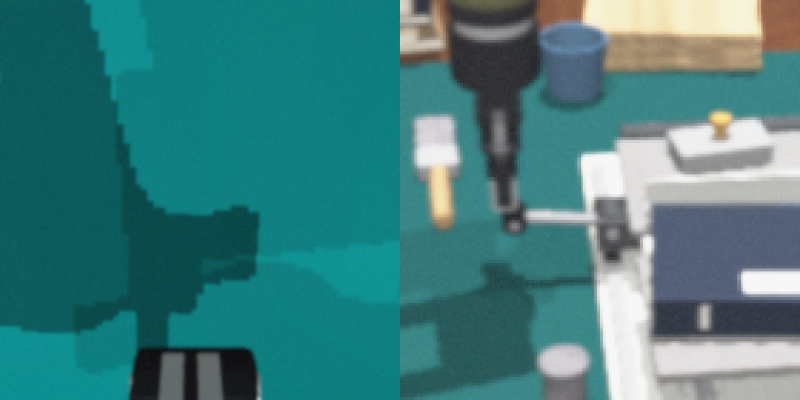

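>>> {"method": "servo_tool", "body": {"series": [[0, 0, 0.24, 0, 1], [0, 0, 0.24, 0, 1], [0, 0, 0, 0, 1]]}}

```text
clock: 9.8
ee_pos: [428.6, 116.1, 244.7]
tcp_rot: [-0.0, -0.014, 1.0, 0.0]
ft_force: [-2.8, -0.2, 4.1]
opening: 0.1
finger_force: 1.9
```

>>> {"method": "servo_tool", "body": {"series": [[0, 0, 0.2, 0, 1], [0, 0, 0.2, 0, 1], [0, 0, 0, 0, 1]]}}

```text
clock: 10.18
ee_pos: [428.6, 116.1, 240.6]
tcp_rot: [-0.0, -0.014, 1.0, 0.0]
ft_force: [-2.8, -0.2, 4.3]
opening: -0.1
finger_force: 2.0
```

>>> {"method": "servo_tool", "body": {"series": [[0, 0, 0.2, 0, 1], [0, 0, 0.1, 0, 1], [0, 0, 0, 0, 1]]}}

```text
clock: 10.55
ee_pos: [428.6, 116.1, 237.9]
tcp_rot: [-0.001, -0.014, 1.0, 0.0]
ft_force: [-5.4, 0.1, 6.1]
opening: 0.1
finger_force: 3.5
```

>>> {"method": "servo_tool", "body": {"series": [[0, 0, 0.15, 0, 1], [0, 0, 0.1, 0, 1], [0, 0, 0, 0, 1]]}}

```text
clock: 10.92
ee_pos: [428.5, 116.1, 235.4]
tcp_rot: [-0.001, -0.014, 1.0, -0.0]
ft_force: [-6.2, -0.8, 8.7]
opening: -0.1
finger_force: 4.1
```

>>> {"method": "servo_tool", "body": {"series": [[0.04, 0, 0.15, 0, 1], [0.02, 0, 0.1, 0, 1], [0, 0, 0, 0, 1]]}}

```text
clock: 11.3
ee_pos: [428.2, 116.1, 233.3]
tcp_rot: [-0.0, -0.014, 1.0, 0.0]
ft_force: [-5.5, -0.0, 8.9]
opening: -0.1
finger_force: 4.6
```

>>> {"method": "servo_tool", "body": {"series": [[0, 0, 0.15, 0, 1], [0, 0, 0.1, 0, 1], [0, 0, 0, 0, 1]]}}

```text
clock: 11.68
ee_pos: [428.2, 116.1, 230.9]
tcp_rot: [-0.0, -0.014, 1.0, -0.0]
ft_force: [-6.2, 0.3, 10.5]
opening: 0.1
finger_force: 5.1
```

>>> {"method": "servo_tool", "body": {"series": [[0, 0, 0.15, 0, 1], [0, 0, 0.13, 0, 1], [0, 0, 0, 0, 1]]}}

```text
clock: 12.05
ee_pos: [428.2, 116.2, 228.2]
tcp_rot: [-0.001, -0.014, 1.0, -0.0]
ft_force: [-6.3, 0.4, 11.4]
opening: -0.0
finger_force: 5.6
```

>>> {"method": "servo_tool", "body": {"series": [[0, 0, 0.08, 0, 1]]}}

```text
clock: 12.18
ee_pos: [428.2, 116.2, 227.6]
tcp_rot: [-0.001, -0.014, 1.0, -0.0]
ft_force: [-7.8, 0.0, 13.3]
opening: 0.4
finger_force: 6.4
```

>>> {"method": "servo_tool", "body": {"series": [[0, 0, -0.5, 0, 1], [0, 0, -1, 0, 1], [0, 0, -3, 0, 1], [0, 0, -5, 0, 1], [0, 0, 0, 10, -1], [0, 0, 0, 10, -1], [0, 0, 0, 10, -1]]}}

```text
clock: 13.05
ee_pos: [428.1, 116.0, 321.9]
tcp_rot: [0.001, 0.248, 0.969, 0.0]
ft_force: [0.0, -0.7, -1.0]
opening: 54.6
finger_force: 0.0
```

>>> {"method": "servo_tool", "body": {"series": [[0, 0, 0, 10, -1], [0, 0, 0, 10, -1], [0, 0, 0, 10, -1], [0, 0, 0, 10, -1], [0, 0, 0, 10, -1], [0, 0, 0, 10, -1], [0, 0, 0, 0, -1]]}}

```text
clock: 13.92
ee_pos: [428.1, 116.0, 321.6]
tcp_rot: [0.0, 0.696, 0.718, 0.0]
ft_force: [0.4, -0.2, 0.4]
opening: 85.7
finger_force: 0.0
```

```bash
python3 - <<'E'
from h import *
o=ctrl.get_obs(); print(o['clock'],np.round(o['ee_pos'],1),np.round(o['joint_pos'],2),np.round(o['tcp_rot'],4),np.round(o['ft_force'],1))
for c in ['side','scene']:
    img,W=cloud(c); P=W.reshape(-1,3)
    for x in ctrl.regions_of(c,'lever_grip')[:1]:
        p=W[x['mask']]; p=p[(p[:,0]<460)&(p[:,2]>20)]; print(c,x['confidence'],len(p),np.round(np.percentile(p,[5,50,95],axis=0),1).tolist() if len(p) else '')
    q=P[(P[:,2]>20)&(P[:,2]<90)&(P[:,0]>420)&(P[:,0]<460)&(P[:,1]>80)&(P[:,1]<150)]
    print(len(q),np.round(np.percentile(q,[2,50,98],axis=0),1).tolist() if len(q) else '')
E
```

```text
13.925 [428.1 116.  321.6] [ 0.14 -0.29  2.18 -0.    1.25  0.11] [3.000e-04 6.962e-01 7.178e-01 3.000e-04] [ 0.4 -0.2  0.4]
side 0.61 94 [[427.7, 98.8, 41.1], [437.7, 108.6, 50.6], [452.7, 123.7, 56.6]]
116 [[427.5, 98.4, 37.3], [437.9, 110.3, 50.7], [457.7, 131.6, 56.9]]
scene 0.58 74 [[432.8, 98.7, 39.6], [443.6, 109.4, 49.8], [454.4, 127.4, 56.9]]
89 [[427.5, 98.0, 35.8], [442.6, 109.5, 49.7], [457.7, 131.1, 57.5]]
```

>>> {"method": "servo_tool", "body": {"series": [[-3.9, 3.6, 0, 0, -1], [-3.9, 3.6, 0, 0, -1], [-3.9, 3.6, 0, 0, -1], [-3.9, 3.6, 0, 0, -1], [-3.9, 3.6, 0, 0, -1], [-3.9, 3.6, 0, 0, -1], [0, 0, 3, 0, -1], [0, 0, 3, 0, -1], [0, 0, 2, 0, -1], [0, 0, 0, 0, -1]]}}

```text
clock: 15.38
ee_pos: [649.9, -111.4, 239.0]
tcp_rot: [-0.002, 0.697, 0.717, -0.001]
ft_force: [-1.1, 0.3, 0.8]
opening: 85.6
finger_force: 0.0
```

>>> {"method": "servo_tool", "body": {"series": [[0.6, 0, 0, 0, -1], [0.5, 0, 0, 0, -1], [0.4, 0, 0, 0, -1], [0.4, 0, 0, 0, -1], [0.4, 0, 0, 0, -1], [0.4, 0, 0, 0, -1], [0.2, 0, 0, 0, -1]]}}

```text
clock: 16.25
ee_pos: [650.6, -83.1, 243.0]
tcp_rot: [0.002, 0.697, 0.717, 0.001]
ft_force: [2.8, -5.5, 3.1]
opening: 85.5
finger_force: 2.6
```

```bash
cat > m.py <<'E'
from h import *
import sys
o=ctrl.get_obs(); print(o['clock'],np.round(o['ee_pos'],1),np.round(o['ft_force'],1),np.round(o['wrist_torque'],2))
img,W=cloud('wrist'); save(sys.argv[1],img); np.save('wm.npy',W)
P=W.reshape(-1,3); P=P[~np.isnan(P[:,0])]
def prof(lo,hi,box,fn,n):
    s=P[(P[:,2]>lo)&(P[:,2]<hi)&(P[:,0]>box[0])&(P[:,0]<box[1])&(P[:,1]>box[2])&(P[:,1]<box[3])]
    out=[]
    for a in range(550,760,20):
        k=s[abs(s[:,0]-a)<5]
        if len(k)>5: out.append((a,round(float(fn(k[:,1])),1)))
    print(n,out)
prof(100,109,(540,760,0,120),lambda v:np.percentile(v,98),'spine')
prof(109.5,118,(540,760,50,130),lambda v:np.percentile(v,4),'stopface')
prof(109.5,118,(540,760,50,130),lambda v:np.percentile(v,96),'stopback')
E
python3 m.py w3.png
```

```text
16.25 [650.6 -83.1 243. ] [ 2.8 -5.5  3.1] [-0.73 -0.46 -0.24]
spine [(570, 22.4), (590, 21.9), (610, 21.6), (630, 21.6), (650, 22.1), (670, 22.9), (690, 24.0), (710, 25.5), (730, 26.3)]
stopface []
stopback []
```

View pics/w3.png

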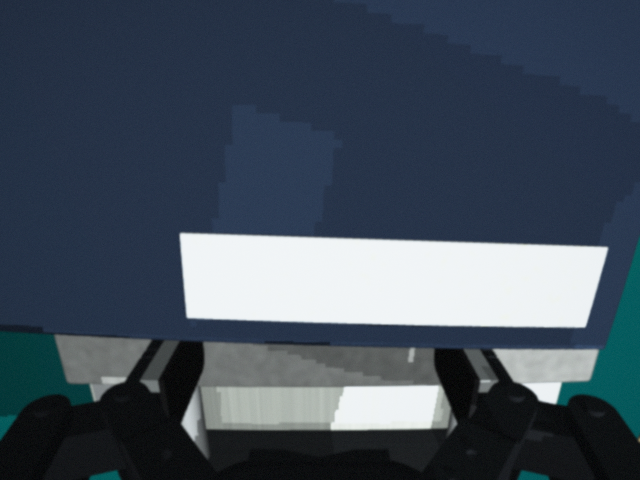

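>>> {"method": "servo_tool", "body": {"series": [[0.35, 0, 0, 0, -1], [0.35, 0, 0, 0, -1], [0.35, 0, 0, 0, -1], [0.3, 0, 0, 0, -1], [0.1, 0, 0, 0, -1]]}}

```text
clock: 16.92
ee_pos: [649.8, -68.9, 242.7]
tcp_rot: [0.001, 0.697, 0.717, -0.0]
ft_force: [0.6, -6.3, 4.5]
opening: 85.1
finger_force: 3.3
```

```bash
cat > s.py <<'E'
from h import *
import sys
o=ctrl.get_obs(); print(o['clock'],np.round(o['ee_pos'],1),np.round(o['ft_force'],1),np.round(o['wrist_torque'],2))
ims=[]
for c in ['scene','side']:
    img,W=cloud(c); ims.append(img)
    P=W.reshape(-1,3); P=P[~np.isnan(P[:,0])]
    def prof(lo,hi,y0,y1,q,n):
        s=P[(P[:,2]>lo)&(P[:,2]<hi)&(P[:,0]>540)&(P[:,0]<765)&(P[:,1]>y0)&(P[:,1]<y1)]
        print(c,n,[(a,round(float(np.percentile(s[abs(s[:,0]-a)<8][:,1],q)),1)) for a in range(560,760,30) if (abs(s[:,0]-a)<8).sum()>4])
    prof(100,109,0,100,98,'spine'); prof(109.8,118,60,130,5,'stop lo'); prof(109.8,118,60,130,95,'stop hi')
a,b=[cv2.cvtColor(i,4) for i in ims]
a=cv2.resize(a[200:300,290:430],(800,570),interpolation=3)[:, :]; b=cv2.resize(b[185:285,260:400],(800,570),interpolation=3)
cv2.imwrite('pics/'+sys.argv[1],cv2.resize(np.vstack([a,b]),(420,600)))
E
python3 s.py s4.png
```

```text
16.925 [649.8 -68.9 242.7] [ 0.6 -6.3  4.5] [-0.85 -0.08 -0.  ]
scene spine [(620, 96.0), (650, 96.3), (680, 98.0), (710, 97.9), (740, 98.6)]
scene stop lo [(620, 67.5), (650, 88.5), (680, 74.5), (710, 84.0), (740, 91.3)]
scene stop hi [(620, 97.1), (650, 97.0), (680, 96.6), (710, 96.8), (740, 102.0)]
side spine [(560, 93.9), (590, 94.7), (620, 97.0), (710, 25.9), (740, 99.6)]
side stop lo [(560, 79.1), (590, 88.2), (620, 66.3), (740, 93.5)]
side stop hi [(560, 95.1), (590, 95.2), (620, 95.5), (740, 98.7)]
```

View pics/s4.png

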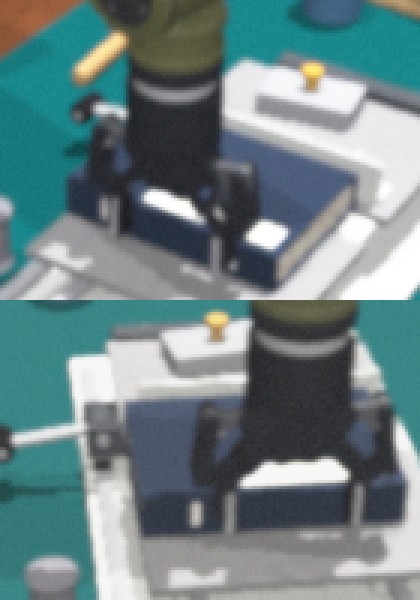

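>>> {"method": "servo_tool", "body": {"series": [[0.25, 0, 0, 0, -1], [0.2, 0, 0, 0, -1], [0.1, 0, 0, 0, -1]]}}

```text
clock: 17.4
ee_pos: [649.6, -63.4, 242.7]
tcp_rot: [0.001, 0.697, 0.717, -0.0]
ft_force: [-0.0, -6.7, 3.7]
opening: 85.3
finger_force: 3.3
```

>>> {"method": "servo_tool", "body": {"series": [[0.15, 0, 0, 0, -1], [0.1, 0, 0, 0, -1], [0.1, 0, 0, 0, -1]]}}

```text
clock: 17.77
ee_pos: [649.5, -60.0, 242.6]
tcp_rot: [0.001, 0.697, 0.717, -0.0]
ft_force: [1.6, -6.6, 4.4]
opening: 85.6
finger_force: 3.3
```

>>> {"method": "servo_tool", "body": {"series": [[0.1, 0, 0, 0, -1], [0.1, 0, 0, 0, -1], [0.05, 0, 0, 0, -1]]}}

```text
clock: 18.15
ee_pos: [649.4, -57.5, 242.6]
tcp_rot: [0.001, 0.697, 0.717, -0.0]
ft_force: [0.3, -5.0, 5.2]
opening: 85.6
finger_force: 3.3
```

```bash
cat > c.py <<'E'
from h import *
for c in ['scene','side']:
    W0=np.load(c+'0.npy'); img,W=cloud(c)
    for n,M in (('ref',W0),('now',W)):
        P=M.reshape(-1,3); P=P[~np.isnan(P[:,0])]
        w=P[(P[:,2]>86)&(P[:,2]<96)&(P[:,0]>560)&(P[:,0]<690)&(P[:,1]>140)&(P[:,1]<240)]
        s=P[(P[:,2]>109.8)&(P[:,2]<118)&(P[:,0]>700)&(P[:,0]<765)&(P[:,1]>84)&(P[:,1]<130)]
        d=P[(P[:,2]>66)&(P[:,2]<76)&(P[:,0]>560)&(P[:,0]<740)&(P[:,1]>150)&(P[:,1]<270)]
        print(c,n,'weight',len(w),np.round(w.mean(0),1),'deck+y edge',np.round(np.percentile(d[:,1],98),1),'stop',len(s),np.round(np.percentile(s[:,1],[5,50,95]),1) if len(s) else '')
o=ctrl.get_obs(); print(o['clock'],o['ft_force'])
E
python3 c.py; python3 s.py s5.png
```

```text
scene ref weight 341 [631.3 195.2  91.1] deck+y edge 242.4 stop 33 [91.2 95.4 99.5]
scene now weight 334 [631.  195.5  91.2] deck+y edge 241.2 stop 27 [92.2 95.7 99.2]
side ref weight 355 [624.9 191.7  92.7] deck+y edge 239.8 stop 38 [93.1 96.  99. ]
side now weight 267 [613.6 191.4  92.7] deck+y edge 239.8 stop 19 [92.8 96.5 98.4]
18.25 [ 0.37926597 -6.26114248  5.05729591]
18.25 [649.4 -57.5 242.7] [ 0.4 -6.3  5.1] [-0.86 -0.03  0.07]
scene spine [(560, 14.6), (620, 95.9), (650, 96.5), (680, 96.0), (710, 96.2), (740, 99.7)]
scene stop lo [(620, 91.2), (650, 91.1), (680, 90.4), (710, 88.3), (740, 81.9)]
scene stop hi [(620, 98.3), (650, 98.5), (680, 96.8), (710, 99.8), (740, 98.8)]
side spine [(560, 94.1), (590, 96.1), (620, 96.5), (710, 39.0), (740, 99.7)]
side stop lo [(560, 71.8), (590, 83.9), (620, 86.2), (740, 93.2)]
side stop hi [(560, 94.3), (590, 94.4), (620, 96.7), (740, 99.9)]
```

View pics/s5.png

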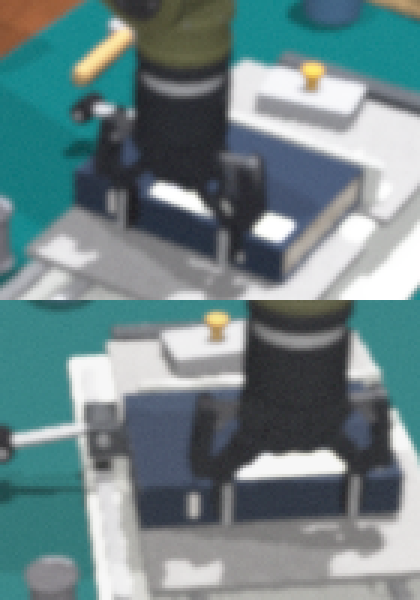

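>>> {"method": "servo_tool", "body": {"series": [[0.1, 0, 0, 0, -1], [0.05, 0, 0, 0, -1]]}}

```text
clock: 18.6
ee_pos: [649.4, -56.7, 242.7]
tcp_rot: [0.002, 0.697, 0.717, -0.001]
ft_force: [0.4, -11.6, 3.5]
opening: 85.2
finger_force: 5.3
```

```bash
python3 -c "
from h import *
o=ctrl.get_obs(); print(np.round(o['wrist_torque'],2),np.round(o['ft_force'],1))"
```

```text
[-1.44  0.04 -0.01] [  0.4 -11.6   3.5]
```

>>> {"method": "servo_tool", "body": {"series": [[0.03, 0, 0, 0, -1], [0, 0, 0, 0, -1]]}}

```text
clock: 18.85
ee_pos: [649.4, -56.6, 242.7]
tcp_rot: [0.002, 0.697, 0.717, -0.001]
ft_force: [0.5, -9.4, 4.7]
opening: 85.1
finger_force: 5.3
```

```bash
python3 -c "
from h import *
o=ctrl.get_obs(); print(np.round(o['wrist_torque'],2),np.round(o['ft_force'],1))"
```

```text
[-1.46  0.01  0.04] [ 0.5 -9.4  4.7]
```

>>> {"method": "servo_tool", "body": {"series": [[-0.4, 0, 0, 0, -1], [-0.6, 0, -1, 0, -1], [-0.2, 2, -0.7, 0, 1], [0, 2.5, 0, 0, 1], [0, 2.5, 0, 0, 1], [0, 0, 0, 0, 1], [0, 0, 0, 0, 1], [0.6, 0, 0, 0, 1], [0.3, 0, 0, 0, 1]]}}

```text
clock: 19.98
ee_pos: [718.5, -55.4, 258.4]
tcp_rot: [-0.0, 0.697, 0.717, -0.0]
ft_force: [-0.5, -6.5, -0.7]
opening: -0.2
finger_force: 3.4
```

>>> {"method": "servo_tool", "body": {"series": [[0.1, 0, 0, 0, 1], [0, 0, 0, 0, 1]]}}

```text
clock: 20.23
ee_pos: [718.7, -55.3, 258.4]
tcp_rot: [-0.0, 0.697, 0.717, -0.001]
ft_force: [-1.3, -3.7, 0.3]
opening: -0.1
finger_force: 1.8
```

>>> {"method": "servo_tool", "body": {"series": [[0.1, 0, 0, 0, 1], [0, 0, 0, 0, 1]]}}

```text
clock: 20.48
ee_pos: [718.7, -55.0, 258.3]
tcp_rot: [0.0, 0.697, 0.717, -0.001]
ft_force: [-3.0, -6.2, 2.1]
opening: 0.2
finger_force: 3.1
```

>>> {"method": "servo_tool", "body": {"series": [[0.15, 0, 0, 0, 1], [0, 0, 0, 0, 1]]}}

```text
clock: 20.72
ee_pos: [718.7, -54.5, 258.4]
tcp_rot: [0.001, 0.697, 0.717, -0.002]
ft_force: [-3.3, -10.0, 0.6]
opening: -0.2
finger_force: 5.0
```

>>> {"method": "servo_tool", "body": {"series": [[-0.6, 0, 0, 0, 1], [-0.4, -2, 0, 0, 1], [0, -6, 0, 0, 1], [0, -5, 0, 0, 1], [0, -0.8, 0, 0, 1], [0.5, 0, 0, 0, 1], [0.3, 0, 0, 0, 1], [0.1, 0, 0, 0, 1], [0, 0, 0, 0, 1]]}}

```text
clock: 21.85
ee_pos: [582.6, -58.5, 259.4]
tcp_rot: [0.002, 0.696, 0.718, -0.001]
ft_force: [-2.6, -7.6, 1.8]
opening: 0.1
finger_force: 3.9
```

>>> {"method": "servo_tool", "body": {"series": [[0.1, 0, 0, 0, 1], [0, 0, 0, 0, 1]]}}

```text
clock: 22.1
ee_pos: [582.6, -58.1, 259.4]
tcp_rot: [0.003, 0.697, 0.718, -0.002]
ft_force: [-2.8, -10.8, 2.0]
opening: 0.2
finger_force: 5.5
```

>>> {"method": "servo_tool", "body": {"series": [[-0.7, 0, 0, 0, 1], [-0.8, 0, -2, 0, 1], [0, 0, -6, 0, 1], [3.9, -2.8, -1, -10, 1]]}}

```text
clock: 22.6
ee_pos: [555.0, -34.4, 356.1]
tcp_rot: [0.005, 0.631, 0.776, 0.003]
ft_force: [0.6, 1.1, -0.4]
opening: -0.1
finger_force: 0.0
```

>>> {"method": "servo_tool", "body": {"series": [[0, 0, 0, -10, 0.1], [0, 0, 0, -10, 0.1], [0, 0, 0, -10, 0.1], [0, 0, 0, -10, 0.1], [0, 0, 0, -10, 0.1], [0, 0, 0, -10, 0.1], [0, 0, 0, -10, 0.1], [0, 0, 0, -10, 0.1], [0, 0, 0, 0, 0.1]]}}

```text
clock: 23.72
ee_pos: [552.9, -33.1, 349.9]
tcp_rot: [0.001, -0.013, 1.0, -0.0]
ft_force: [0.9, -0.1, 0.1]
opening: 38.3
finger_force: 0.0
```

>>> {"method": "servo_tool", "body": {"series": [[2.5, 5, 0, 0, -0.4], [2.5, 5, 0, 0, -0.4], [2.4, 5.2, 0, 0, -0.4], [0, 0, 0, 0, -0.4], [0, 0, 0, 0, -0.4]]}}

```text
clock: 24.35
ee_pos: [474.3, 116.8, 349.2]
tcp_rot: [0.001, -0.014, 1.0, -0.0]
ft_force: [0.6, 0.3, -0.5]
opening: 60.1
finger_force: 0.0
```

```bash
python3 - <<'E'
from h import *
o=ctrl.get_obs(); print(o['clock'],np.round(o['ee_pos'],1),np.round(o['tcp_rot'],4))
img,W=cloud('wrist'); save('w6.png',img)
for x in ctrl.regions_of('wrist','lever_grip')[:1]:
    p=W[x['mask']]; g=p[(p[:,0]<452)&(p[:,2]>30)&(p[:,2]<75)]; print(x['rect'],len(g),np.round(np.percentile(g,[1,5,50,95,99],axis=0),1).tolist())
P=W.reshape(-1,3); 
q=P[(P[:,2]>44)&(P[:,2]<75)&(P[:,0]>415)&(P[:,0]<449)&(P[:,1]>80)&(P[:,1]<150)]; print(len(q),np.round(np.percentile(q,[1,5,50,95,99],axis=0),1).tolist())
q=P[(P[:,2]>35)&(P[:,2]<75)&(P[:,0]>455)&(P[:,0]<500)&(P[:,1]>80)&(P[:,1]<150)]; print('arm',len(q),np.round(np.percentile(q,[1,5,50,95,99],axis=0),1).tolist())
s=P[(P[:,2]>109)&(P[:,2]<118)&(P[:,0]>540)&(P[:,0]<650)&(P[:,1]>70)&(P[:,1]<120)]; v=P[(P[:,2]>100)&(P[:,2]<108.5)&(P[:,0]>545)&(P[:,0]<650)&(P[:,1]>0)&(P[:,1]<110)]
for a in range(555,650,15):
    f=lambda s,q: round(float(np.percentile(s[abs(s[:,0]-a)<5][:,1],q)),1) if (abs(s[:,0]-a)<5).sum()>3 else None
    print(a,'stop',f(s,5),f(s,95),'spine',f(v,98))
E
```

```text
24.35 [474.3 116.8 349.2] [ 7.000e-04 -1.390e-02  9.999e-01 -1.000e-04]
[285.4, 148.1, 74.9, 161.4] 1740 [[426.1, 101.5, 42.8], [426.8, 103.1, 46.0], [435.9, 117.6, 51.7], [448.7, 131.6, 54.0], [451.3, 133.3, 54.6]]
1627 [[426.4, 101.5, 45.3], [427.2, 103.1, 46.5], [435.7, 117.4, 51.8], [446.7, 131.8, 54.1], [448.4, 133.5, 54.7]]
arm 1187 [[455.4, 112.7, 47.7], [457.2, 113.3, 48.8], [477.2, 118.7, 52.0], [497.6, 124.2, 55.5], [499.5, 124.9, 56.2]]
555 stop 91.7 95.1 spine 95.1
570 stop 91.7 95.4 spine 95.6
585 stop 92.1 95.9 spine 106.9
600 stop 92.5 96.4 spine 96.4
615 stop 93.0 96.4 spine 96.7
630 stop None None spine 71.6
645 stop None None spine 18.9
```

View pics/w6.png

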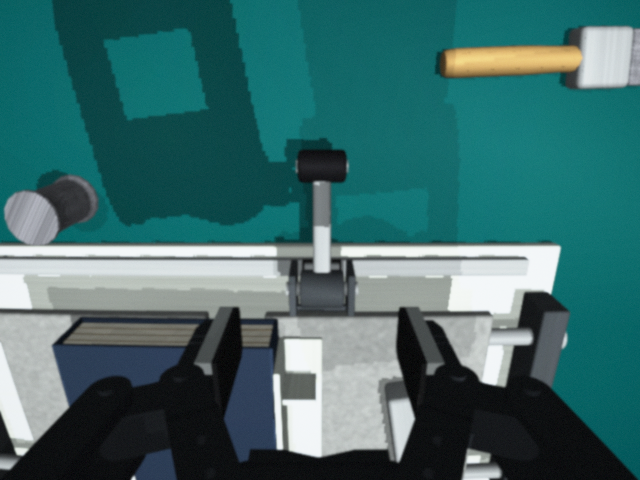

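>>> {"method": "servo_tool", "body": {"series": [[1.9, 0.1, 4, 0, -0.4], [1.83, 0.08, 4, 0, -0.4], [0, 0, 4, 0, -0.4], [0, 0, 2.4, 0, -0.4], [0, 0, 1, 0, -0.4], [0, 0, 0, 0, -0.2], [0, 0, 0, 0, 0], [0, 0, 0, 0, 0.1]]}}

```text
clock: 25.45
ee_pos: [437.4, 117.5, 195.6]
tcp_rot: [0.001, -0.014, 1.0, 0.0]
ft_force: [0.4, -0.4, -0.2]
opening: 38.3
finger_force: 0.0
```

>>> {"method": "servo_tool", "body": {"series": [[0, 0, 0, 0, 0.15], [0, 0, 0, 0, 0.2], [0, 0, 0, 0, 0.22]]}}

```text
clock: 25.82
ee_pos: [436.7, 117.5, 194.5]
tcp_rot: [0.0, -0.014, 1.0, 0.0]
ft_force: [0.0, -0.0, -0.6]
opening: 33.4
finger_force: 0.0
```

>>> {"method": "servo_tool", "body": {"series": [[0, 0, 0, 0, 0.3], [0, 0, 0, 0, 0.4], [0, 0, 0, 0, 1]]}}

```text
clock: 26.2
ee_pos: [436.7, 117.5, 194.6]
tcp_rot: [-0.0, -0.014, 1.0, 0.0]
ft_force: [-2.8, 0.5, 4.6]
opening: 31.5
finger_force: 59.4
```

>>> {"method": "servo_tool", "body": {"series": [[0.05, 0, -0.6, 0, 1], [0.04, 0, -0.67, 0, 1], [-0.02, 0, -0.65, 0, 1], [-0.07, 0, -0.62, 0, 1], [-0.28, 0, -1.24, 0, 1], [-0.46, 0, -1.19, 0, 1], [-0.64, 0, -1.1, 0, 1], [-0.4, 0, -0.5, 0, 1], [0, 0, 0, 0, 1]]}}

```text
clock: 27.32
ee_pos: [452.6, 117.7, 258.4]
tcp_rot: [-0.005, -0.014, 1.0, -0.001]
ft_force: [-9.2, -1.2, -5.9]
opening: 30.9
finger_force: 60.5
```

>>> {"method": "servo_tool", "body": {"series": [[-0.42, 0, -0.5, 0, 1], [-0.46, 0, -0.49, 0, 1], [-0.5, 0, -0.46, 0, 1], [0, 0, 0, 0, 1]]}}

```text
clock: 27.82
ee_pos: [466.6, 118.1, 272.7]
tcp_rot: [-0.005, -0.014, 1.0, -0.001]
ft_force: [-7.0, -0.4, -9.3]
opening: 30.8
finger_force: 60.4
```

>>> {"method": "servo_tool", "body": {"series": [[-0.27, 0, -0.21, 0, 1], [-0.27, 0, -0.2, 0, 1], [0, 0, 0, 0, 1]]}}

```text
clock: 28.2
ee_pos: [471.6, 118.3, 276.3]
tcp_rot: [-0.005, -0.015, 1.0, -0.001]
ft_force: [-8.5, -0.5, -9.7]
opening: 31.1
finger_force: 60.2
```

>>> {"method": "servo_tool", "body": {"series": [[-0.1, 0, -0.07, 0, 1], [-0.05, 0, -0.03, 0, 1], [0, 0, 0, 0, 1]]}}

```text
clock: 28.58
ee_pos: [472.7, 118.3, 276.9]
tcp_rot: [-0.006, -0.015, 1.0, -0.001]
ft_force: [-9.6, 0.1, -10.4]
opening: 30.6
finger_force: 60.1
```

>>> {"method": "servo_tool", "body": {"series": [[-0.12, 0, -0.09, 0, 1], [-0.12, 0, -0.09, 0, 1], [0, 0, 0, 0, 1]]}}

```text
clock: 28.95
ee_pos: [475.3, 118.4, 278.7]
tcp_rot: [-0.006, -0.015, 1.0, -0.001]
ft_force: [-8.6, -0.7, -11.8]
opening: 30.9
finger_force: 60.3
```

>>> {"method": "servo_tool", "body": {"series": [[-0.12, 0, -0.08, 0, 1], [-0.12, 0, -0.08, 0, 1], [0, 0, 0, 0, 1]]}}

```text
clock: 29.32
ee_pos: [477.8, 118.5, 280.3]
tcp_rot: [-0.006, -0.015, 1.0, -0.001]
ft_force: [-8.9, -0.7, -10.6]
opening: 30.8
finger_force: 60.2
```

```bash
python3 - <<'E'
from h import *
I=[]
for c in ['scene','side']:
    W0=np.load(c+'0.npy'); img,W=cloud(c)
    I.append(cv2.cvtColor(img,4)); I.append(cv2.imread('pics/%s0.png'%c))
    for n,M in (('ref',W0),('now',W)):
        P=M.reshape(-1,3); a=P[(P[:,2]>75)&(P[:,2]<112)&(P[:,0]>460)&(P[:,0]<512)&(P[:,1]>95)&(P[:,1]<135)]
        f=np.polyfit(a[:,2],a[:,0],1); print(c,n,len(a),np.round(a.mean(0),1),'x at z=100',np.polyval(f,100).round(1),'ang',np.arctan(-1/f[0]).round(3))
cr=[cv2.resize(i[y:y+80,x:x+80],(400,300),interpolation=3) for i,(x,y) in zip(I,[(300,180)]*2+[(245,170)]*2)]
cv2.imwrite('pics/c7.png',np.vstack([np.hstack(cr[:2]),np.hstack(cr[2:])]))
E
```

```text
scene ref 69 [496.7 116.9  93.5] x at z=100 492.4 ang 0.983
scene now 70 [493.7 116.9  95.2] x at z=100 489.8 ang 0.895
side ref 57 [495.5 115.3  93.7] x at z=100 491.0 ang 0.956
side now 52 [494.9 112.   92.4] x at z=100 488.5 ang 0.873
```

View pics/c7.png

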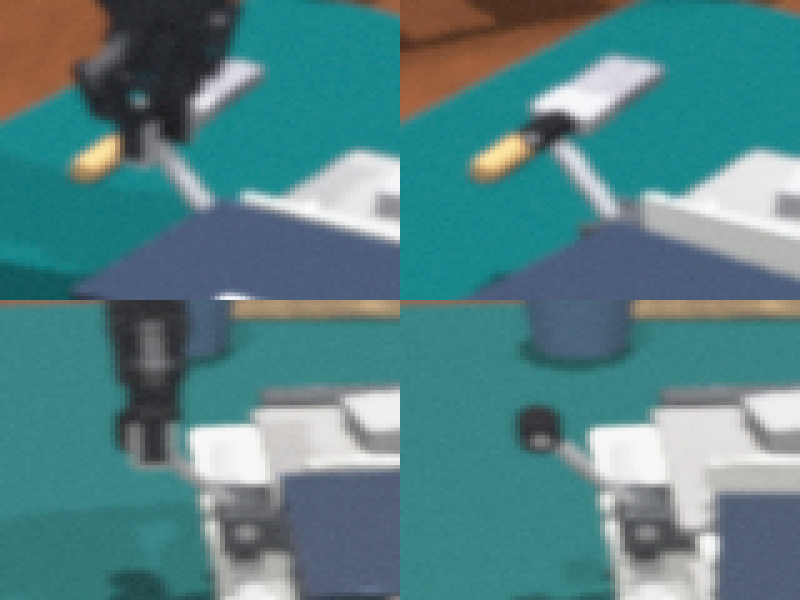

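>>> {"method": "servo_tool", "body": {"series": [[-0.17, 0, -0.1, 0, 1], [-0.17, 0, -0.1, 0, 1], [-0.17, 0, -0.1, 0, 1], [0, 0, 0, 0, 1]]}}

```text
clock: 29.92
ee_pos: [481.8, 118.6, 282.1]
tcp_rot: [-0.008, -0.015, 1.0, -0.001]
ft_force: [-12.1, 0.2, -11.4]
opening: 31.1
finger_force: 60.7
```

```bash
cat > l.py <<'E'
from h import *
for c in ['scene','side']:
    img,W=cloud(c)
    P=W.reshape(-1,3); a=P[(P[:,2]>75)&(P[:,2]<112)&(P[:,0]>460)&(P[:,0]<512)&(P[:,1]>95)&(P[:,1]<135)]
    f=np.polyfit(a[:,2],a[:,0],1); print(c,len(a),np.round(a.mean(0),1),'x at z=100',np.polyval(f,100).round(1),'ang',np.arctan(-1/f[0]).round(3))
E
python3 l.py
```

```text
scene 64 [497.4 116.5  93.9] x at z=100 493.4 ang 0.992
side 48 [498.4 114.6  90.6] x at z=100 491.3 ang 0.931
```

>>> {"method": "servo_tool", "body": {"series": [[-0.15, 0, -0.1, 0, 1], [-0.1, 0, -0.07, 0, 1], [0, 0, 0, 0, 1]]}}

```text
clock: 30.4
ee_pos: [482.9, 118.7, 282.1]
tcp_rot: [-0.011, -0.015, 1.0, -0.001]
ft_force: [-17.4, -0.2, -12.0]
opening: 30.5
finger_force: 60.4
```

```bash
python3 l.py
```

```text
scene 69 [496.1 115.8  95.7] x at z=100 492.9 ang 0.944
side 44 [499.7 114.6  89.7] x at z=100 492.5 ang 0.962
```

>>> {"method": "servo_tool", "body": {"series": [[0, 0, 0, 0, 0], [0, 0, 0, 0, -0.2], [0, 0, 0, 0, -0.4], [0, 0, 0, 0, -0.4], [0, 0, -2, 0, -0.4], [0, 0, -4, 0, -0.4], [0, 0, -5, 0, -0.4], [0, 0, 0, 0, -0.4], [0, 0, 0, 0, -0.4]]}}

```text
clock: 31.62
ee_pos: [487.5, 118.8, 397.7]
tcp_rot: [0.0, -0.014, 1.0, 0.0]
ft_force: [0.9, 0.7, -0.8]
opening: 59.6
finger_force: 0.0
```

```bash
python3 l.py; python3 c.py; python3 - <<'E'
from h import *
o=ctrl.get_obs(); print(o['clock'],np.round(o['ee_pos'],1))
img,W=cloud('wrist'); save('w8.png',img); P=W.reshape(-1,3)
x=ctrl.regions_of('wrist','lever_grip')[0]; p=W[x['mask']]; g=p[(p[:,2]>110)&(p[:,0]<495)]
print('grip',len(g),np.round(np.percentile(g,[1,5,50,95,99],axis=0),1).tolist())
s=P[(P[:,2]>109)&(P[:,2]<118)&(P[:,0]>540)&(P[:,0]<650)&(P[:,1]>70)&(P[:,1]<120)]
print(len(s),np.round(np.percentile(s[:,1],[5,95]),1))
E
```

```text
scene 66 [497.4 117.1  93.5] x at z=100 492.9 ang 0.96
side 55 [496.5 114.4  93.8] x at z=100 492.2 ang 0.961
scene ref weight 341 [631.3 195.2  91.1] deck+y edge 242.4 stop 33 [91.2 95.4 99.5]
scene now weight 346 [631.7 194.7  91.2] deck+y edge 240.5 stop 30 [91.8 95.5 99.1]
side ref weight 355 [624.9 191.7  92.7] deck+y edge 239.8 stop 38 [93.1 96.  99. ]
side now weight 343 [625.2 191.2  92.7] deck+y edge 241.1 stop 42 [89.  95.6 99.8]
31.825 [ 0.37911577 -0.52552314 -0.71685803]
31.825 [487.2 118.8 396. ]
grip 1909 [[461.0, 102.0, 124.9], [461.6, 103.7, 126.5], [469.0, 118.0, 133.9], [479.3, 132.2, 136.0], [482.5, 133.7, 136.5]]
606 [91.4 96.3]
```

View pics/w8.png

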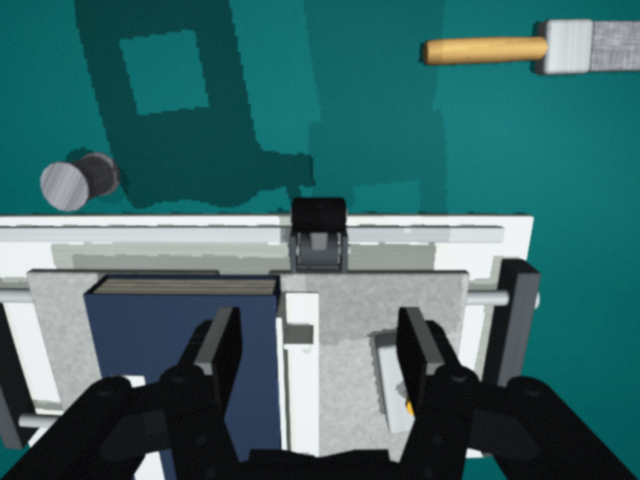

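The lever is fully up, with its grip at (320, 214) and its top at 136 mm. The book's spine lies along the stop at column 280, and the table has not moved.

```bash
python3 -c "
from cell import ctrl
print(ctrl.sign_off())"
```

```text
the job is handed in; nothing more can be done
None
```

The job is done and handed in at about 32 s. I pressed the brake to roughly 13 N and it stayed down when let go. The volume was pushed flush to the spine stop, checked at both ends. The lever was raised to its upper stop, and the camera readings show no table movement.

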